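# Press and slide a battery pack under the drag spring of its charging dock

### The arm

A 6-joint arm with a two-finger parallel gripper is mounted at the origin on the work surface. World frame = base frame: x ahead of the robot, y to its left, z up, the work surface at z = 0. Lengths are in m, angles in rad, forces in N, time in s.
With the tool pointing down it reaches from about 0.35 to 0.775 m from the base axis. Payload 5.5 kg.
Tool frame: the origin (TCP) lies between the finger pads; the fingertips stand 22 mm ahead of it and the grasp point (between the pads) lies 3 mm ahead of it (env.finger_overhang is the distance from the TCP to the fingertips, in m); y points along the fingers, x is the direction in which the jaws open and shut, and the axes are right-handed (so a half turn about y gives the same grasp; the last joint's range is limited). The gripper opens to 85 mm and grips with 20 to 120 N. Pads are 22 mm wide; open, the fingers measure 114 mm over their backs; the gripper's body (76 mm by 85 mm) begins 54 mm behind the grasp point. The pads swing forward as they close: fully open they stand 13 mm farther back than shut.
Start: joints at [-1.4, 0.313, 0.046, 1.304, 0, 1.431], TCP at [0.176, -0.547, 0.253] pointing down, gripper open.
Joint ranges: [-2.76, 2.76], [-0.86, 1.69], [-1.03, 1.26], [-2.2, 2.34], [-1.47, 1.5], [-3.14, 3.14]. Speed limits (rad/s): [2.57, 2.57, 3.14, 3.14, 3.14, 3.14].

### API

Orientations are given as a unit quaternion [w, x, y, z].
In Python, from workcell import monitor, cams, job, env gives the robot as it stands.
- The arm moves only by the tool drive_tool, never from a script. Its argument "plan" is text: rows parted by semicolons, each of 7 numbers parted by spaces: the opening, from -1 (shut) to 1 (fully open), then the shift along the tool's x, y, z in mm, then the turn, a rotation vector about the tool's x, y, z in degrees. In form: gripper x y z rx ry rz; .... A call has 1 to 8 rows; each row shifts and turns the pose as measured when the row begins, along the tool's axes as they then stand; what a row does not reach is not made up. A row lasts 1/8 s, in which the tool goes at most 62.5 mm and 10.7 degrees, less where a joint would pass 70% of its speed; a pose out of reach is approached as far as the arm can. A call is refused whole if a number of a shift passes 62.5 or a number of a turn 10.7, either way. A call with a gripper value outside its range is refused whole. The fingers move at their own pace and stop on an object; "grip_force" is the grip in N (left out, the last holds). Time passes only in rows, so rows that do not move let the fingers close. It gives the time, the measured TCP pose, the force and the opening at its end, in the units of the state.
- monitor.get_state(): the state, without advancing time (a new reading comes with each control period).
- cams.read_camera(name): name is "scene" or "top"; returns (picture, depth): 420x560x3 uint8, red, green, blue; 420x560 float32, m along the optical axis (not along the pixel's ray), 0 where there is no reading.
- cams.calibration(name): a dict with "fx", "fy", "cx", "cy" (pixels), "D" ([k1, k2, p1, p2, k3] as OpenCV has them; the pictures are not rectified), "R" (3x3) and "t" (3): a world point X has camera coordinates R X + t. Camera axes: x right, y down, z forward; pixel columns grow to the right and rows downward; lengths in m; the calibration is good to about 2 mm. A picture is of the moment at which its call begins. calibration takes no time and is no camera call.
- job.hand_in(): hands the job in, once; it reports no verdict.
The state is a dict: "clock": time; "joint_pos": joint angles; "qvel": joint speeds; "tau": joint torques, N m; "tcp_pos": TCP position; "orientation": TCP orientation; "wrist_force": force on the tool from outside, world axes, zero at the start; "ft_torque": the same for the moment, N m; "finger_gap": finger opening in m.
Only numpy, scipy, OpenCV 4.12 (cv2) and the standard library are available. Lean on these libraries where they do the work, as an engineer would, in place of code of your own. Each camera call takes 0.05 s, during which the arm holds its last target.

### The job

Load the black battery pack into the plywood charging dock: with the fingertips, press it down hard on its sprung plate and, keeping it down, slide it under the bridge and the steel drag spring until it is fully home against the end stop and the sprung plate has jumped up behind it. Only press and push the pack, never pick it up, and leave the other things on the table where they are.

Things in the scene. Friction and masses are not known exactly. Their poses are not given: they have to be found in the camera images.
- dock: plywood charging dock fixed to the table, 258 mm long. Origin on the table surface; x is the direction in which the pack is slid (from the sprung plate, under the bridge, to the end stop), z up. Channel 63 mm wide between rails whose tops are 23 mm above the table; fixed floor 12 mm above the table. A low rear lip ends at x = -91 mm.
- bridge (a point): middle of the underside of the dock's cross bridge, at dock x 75 mm, 34.5 mm above the table. The bridge spans dock x 70 to 80 mm, is 114 mm wide and 60 mm high over all.
- end_stop (a point): middle of the dock's end stop face that the pack's nose meets when home, at dock x 155 mm, 21 mm above the table
- pack: loose black battery pack in the dock's channel, 140 (x) x 60 (y) x 18 mm, about 0.18 kg. Origin: centre of its underside; x along the dock's x (to its nose), z up. At the start it lies on the raised ejector plate, underside 20 mm above the table, nose 6 to 18 mm short of the bridge and 3.5 mm too high to go under it. Home: origin at dock x 85 mm, underside 12 mm above the table.
- thumb_pad (a point): centre of the thumb pad, the pack's rear 44 mm (pack x -70 to -26 mm) where it is only 12 mm thick; 48 mm behind the pack's origin. Ahead of it an upright step, 6 mm high, up to the full 18 mm. Press down here with shut fingertips and push the step forwards. 32 mm above the table at the start, 24 mm when pressed fully down.
- nose (a point): middle of the pack's front end face, 70 mm ahead of its origin, 9 mm above its underside
- ejector (a joint): the dock's flat sprung aluminium plate under the pack, dock x -90 to 11 mm, 62 mm wide. 0 = up (top 20 mm above the table), 0.008 m = fully down, level with the fixed floor. It pushes up with 4 N at 0 and 12 N at 0.008. It jumps up behind the pack once the pack's rear end has passed dock x 11 mm.
- leaf (a joint): the drag spring: steel leaf 30 mm wide, hinged on the bridge's far side (dock x 80 mm, 45 mm above the table), trailing down towards the end stop, tip at dock x 107 mm, 23 mm above the table. 0 = at rest; grows (rad) as it is lifted; about 0.25 when it drags on a pack on the floor, pressing about 6 N. The nose meets it at about dock x 95 mm.
- breadboard: white prototyping board 82 x 54 x 9 mm; bystander, origin at its underside (or centre)
- sonar: green sensor board 20 x 45 mm with two upright metal cans, 18 mm tall; bystander, origin at its underside (or centre)
- servo: small grey servo motor, 54 x 20 x 44 mm, upright; bystander, origin at its underside (or centre)
- wheel: plywood wheel, 64 mm diameter, 16 mm high; bystander, origin at its underside (or centre)
- driver: screwdriver 160 mm long, lying; bystander, origin at its underside (or centre)
- tape: paper tape roll lying flat, 90 mm outside, 60 mm inside, 20 mm high; bystander, origin at its underside (or centre)
- glue: white bottle, 44 mm diameter, 110 mm tall; bystander, origin at its underside (or centre)
- mouse: black computer mouse, about 105 x 60 x 31 mm; bystander, origin at its underside (or centre)
Not all that is in view belongs to the job. Leave any green look-alike of the pack alone.

How it is judged:
By the outcome, as a careful person would: the job done as asked, in the order asked, and still so for the second after the job is handed in, with the robot touching nothing.
It also fails if it takes over 35 s, if anything falls off the work surface, if the arm or the gripper's body presses on something with over 40 N, if the wrist force passes 120 N, or if a joint passes its speed limit or range.

## Working session

There is one attempt and no reset: what is moved stays moved. The work goes in short steps, Python scripts to look and compute and a tool call to move; the robot and the scene stay as the last step left them, time stands still between calls to the robot, and variables do not carry over. Pictures are saved under pics/ and viewed, and the job is handed in when it is done.

Besides the shell and the picture viewer there is one more tool, called after "Request:" by a JSON object that holds its "name" and its "arguments", one argument or row to a line. drive_tool: Moves the arm, as the interface text tells. Its arguments: {"type":"object","properties":{"plan":{"type":"string"},"grip_force":{"type":"number"}},"required":["plan"]}

```bash
mkdir -p pics; ls; python3 - <<'E'
from workcell import monitor,cams,env
import cv2,numpy as np,pickle
print(monitor.get_state()); print(env.finger_overhang)
for n in("scene","top"):
    p,d=cams.read_camera(n); c=cams.calibration(n); print(n,c)
    cv2.imwrite(f"pics/{n}0.png",cv2.cvtColor(p,cv2.COLOR_RGB2BGR)); np.savez(f"pics/{n}0.npz",p=p,d=d)
E
```

```text
pics
{'clock': 0.0, 'joint_pos': array([-1.39956356e+00,  3.13988458e-01,  4.49955104e-02,  1.30359060e+00,
       -3.82737903e-05,  1.43120459e+00]), 'qvel': array([ 1.03466677e-03, -1.80866571e-05, -2.73540507e-03,  6.88645474e-04,
       -1.19869499e-03,  7.24435113e-04]), 'tau': array([ 6.60742589e-04, -4.80626392e+01,  2.98532653e+01,  1.93888927e-02,
       -2.83114366e-05, -1.19567468e-05]), 'tcp_pos': array([ 0.17576588, -0.54699273,  0.25242238]), 'orientation': array([ 0.57179734, -0.57093742,  0.41704326, -0.41611679]), 'wrist_force': array([-0.03358168, -0.95957707, -0.10202819]), 'ft_torque': array([-0.03289302,  0.03623083, -0.04292413]), 'finger_gap': 0.08486418475844414}
0.022
scene {'fx': 499.2263775264587, 'fy': 499.2263775264587, 'cx': 268.74796741077046, 'cy': 217.34503246997622, 'D': array([0.05207386, 0.        , 0.        , 0.        , 0.        ]), 'R': array([[-0.63603983,  0.77157865,  0.01094201],
       [ 0.64606567,  0.54022188, -0.53922117],
       [-0.42196265, -0.33589688, -0.84209311]]), 't': array([ 0.35358232, -0.3129613 ,  1.52484379])}
top {'fx': 414.90930129858504, 'fy': 414.90930129858504, 'cx': 277.08718161983757, 'cy': 209.24418958733511, 'D': array([-0.00928071,  0.        ,  0.        ,  0.        ,  0.        ]), 'R': array([[ 0.02796466, -0.9995551 ,  0.01037251],
       [-0.99689581, -0.02865125, -0.07333381],
       [ 0.07359836, -0.00828956, -0.99725351]]), 't': array([-0.04513391,  0.55748077,  1.10544587])}
```

View pics/scene0.png

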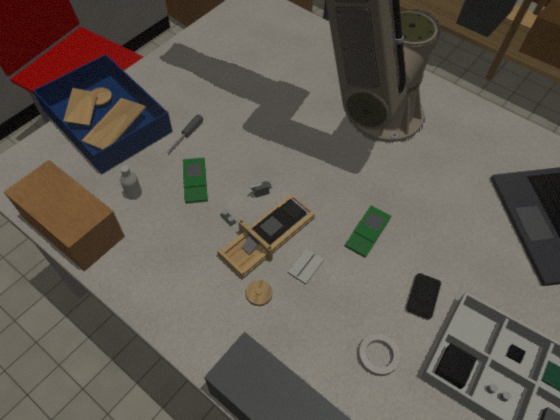

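View pics/top0.png

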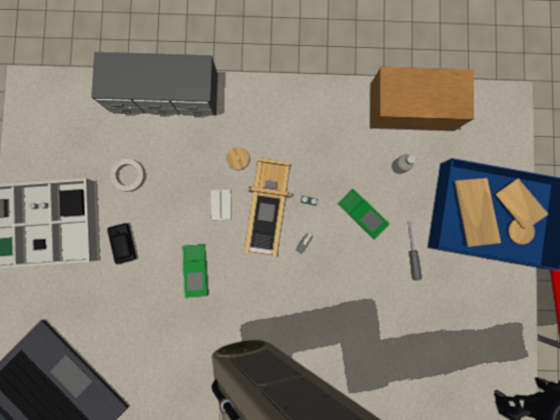

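The top view shows the dock from about (264,254) at the rear to (274,160) at the end-stop, with the bridge near y=192. I'll enlarge that area.

```bash
python3 - <<'E'
import cv2
a=cv2.imread("pics/top0.png")[145:270,215:335]; cv2.imwrite("pics/topc.png",cv2.resize(a,None,fx=4.8,fy=4.8,interpolation=cv2.INTER_CUBIC))
a=cv2.imread("pics/scene0.png")[180:290,205:335]; cv2.imwrite("pics/scc.png",cv2.resize(a,None,fx=5,fy=5,interpolation=cv2.INTER_CUBIC))
E
```

```text
(no output)
```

View pics/topc.png

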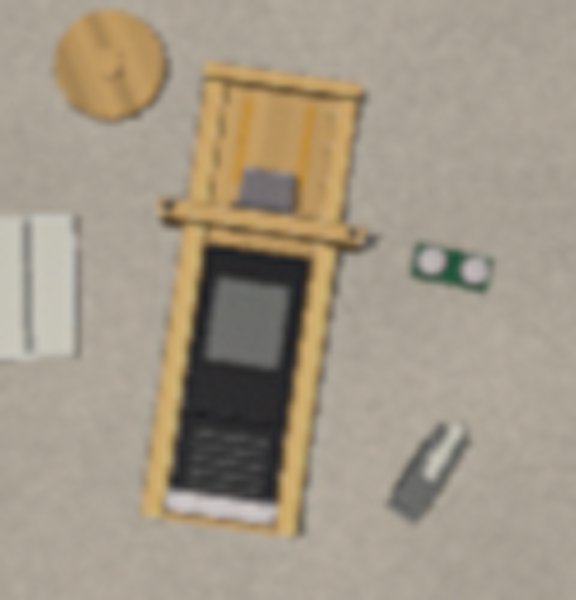

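View pics/scc.png

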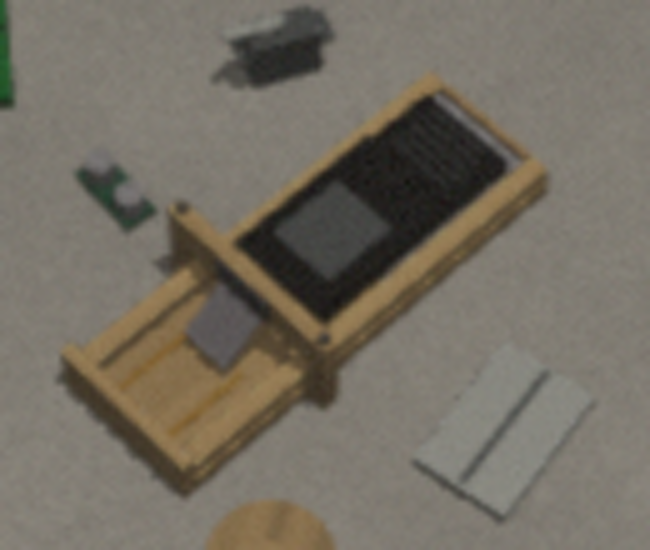

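```bash
cat > h.py <<'E'
import cv2,numpy as np
from workcell import cams
def w(n,u,v,z):
    c=cams.calibration(n);K=np.array([[c['fx'],0,c['cx']],[0,c['fy'],c['cy']],[0,0,1]])
    q=cv2.undistortPoints(np.array([[[u,v]]],float),K,c['D'])[0,0]
    R=c['R'];o=-R.T@c['t'];d=R.T@np.array([q[0],q[1],1]);return o+d*(z-o[2])/d[2]
def px(n,X):
    c=cams.calibration(n);K=np.array([[c['fx'],0,c['cx']],[0,c['fy'],c['cy']],[0,0,1]])
    return cv2.projectPoints(np.array(X,float).reshape(-1,3),cv2.Rodrigues(c['R'])[0],c['t'],K,c['D'])[0][:,0]
E
python3 - <<'E'
from h import *
from scipy.spatial.transform import Rotation as Ro
def T(x,y,z):return w("top",(x+.5)/4.8-.5+215,(y+.5)/4.8-.5+145,z)
def S(x,y,z):return w("scene",(x+.5)/5-.5+205,(y+.5)/5-.5+180,z)
for nm,f,l in(("T",T,dict(rL=(143,515,.023),rR=(299,535,.023),bL=(161,207,.06),bR=(366,238,.06),nL=(207,247,.038),nR=(308,260,.038),pL=(170,490,.032),pR=(275,503,.032),sL=(188,412,.038),sR=(288,425,.038),eL=(205,67,.03),eR=(365,90,.03))),
 ("S",S,dict(rR=(433,75,.023),rL=(547,168,.023),bR=(180,207,.06),bL=(325,340,.06),nR=(238,243,.038),nL=(322,318,.038),pR=(432,97,.032),pL=(505,168,.032),eR=(65,353,.03),eL=(185,470,.03)))):
    for k,v in l.items(): print(nm,k,f(*v).round(4))
print(Ro.from_quat(np.array([ 0.57179734, -0.57093742,  0.41704326, -0.41611679]),scalar_first=True).as_matrix().round(3))
E
```

```text
T rL [0.441  0.0553 0.023 ]
T rR [ 0.4323 -0.0323  0.023 ]
T bL [0.6101 0.0486 0.06  ]
T bR [ 0.5963 -0.064   0.06  ]
T nL [0.5911 0.0236 0.038 ]
T nR [ 0.5855 -0.0329  0.038 ]
T pL [0.4555 0.0402 0.032 ]
T pR [ 0.4499 -0.0184  0.032 ]
T sL [0.499  0.0313 0.038 ]
T sR [ 0.4933 -0.0243  0.038 ]
T eL [0.6942 0.0283 0.03  ]
T eR [ 0.6838 -0.0625  0.03  ]
S rR [ 0.4311 -0.0256  0.023 ]
S rL [0.4396 0.0566 0.023 ]
S bR [ 0.5969 -0.0578  0.06  ]
S bL [0.6091 0.0456 0.06  ]
S nR [ 0.5844 -0.0311  0.038 ]
S nL [0.5908 0.029  0.038 ]
S pR [ 0.4478 -0.0137  0.032 ]
S pL [0.4587 0.0428 0.032 ]
S eR [ 0.6836 -0.0585  0.03  ]
S eL [0.6938 0.029  0.03  ]
[[ 0.306 -0.     0.952]
 [-0.952  0.002  0.306]
 [-0.002 -1.     0.   ]]
```

```bash
python3 - <<'E'
from h import *
from scipy.optimize import least_squares
def P(D,n):
    return n
T=lambda x,y:((x+.5)/4.8-.5+215,(y+.5)/4.8-.5+145)
S=lambda x,y:((x+.5)/5-.5+205,(y+.5)/5-.5+180)
# unknowns: x,y,yaw,packx, rail half-width, stop height
def model(p):
    x,y,a,q,h,e=p
    L=lambda X,Y,Z:(x+np.cos(a)*X-np.sin(a)*Y,y+np.sin(a)*X+np.cos(a)*Y,Z)
    t=[L(-.097,h,.023),L(-.097,-h,.023),L(.075,.057,.06),L(.075,-.057,.06),L(q+.07,.03,.038),L(q+.07,-.03,.038),L(q-.07,.03,.032),L(q-.07,-.03,.032),L(.161,h,e),L(.161,-h,e)]
    t2=[L(q-.026,.03,.038),L(q-.026,-.03,.038)]
    return t,t2
ot=[T(*v) for v in[(143,515),(299,535),(161,207),(366,238),(207,247),(308,260),(170,490),(275,503),(205,67),(365,90),(188,412),(288,425)]]
os_=[S(*v) for v in[(547,168),(433,75),(325,340),(180,207),(322,318),(238,243),(505,168),(432,97),(185,470),(65,353)]]
def r(p):
    t,t2=model(p); return np.r_[(px("top",t+t2)-ot).ravel(),(px("scene",t)-os_).ravel()]
s=least_squares(r,[.53,.0015,-.115,-.012,.043,.03],loss="soft_l1")
print(s.x.round(4),np.degrees(s.x[2]));print(r(s.x).reshape(-1,2).round(1).tolist())
E
```

```text
[ 0.5297  0.0023 -0.1156 -0.009   0.044   0.029 ] -6.624137150027849
[[-0.7, 0.9], [-0.8, 1.5], [-0.6, -0.3], [-0.4, -0.5], [-0.5, -1.0], [0.6, -0.5], [-0.4, 0.3], [-0.0, 0.8], [0.3, -0.1], [-1.0, -0.2], [-1.8, 0.1], [-0.4, 0.7], [0.5, -0.2], [-0.7, -1.6], [1.0, 1.6], [-1.7, -0.9], [-2.0, -0.1], [-1.7, -0.1], [0.4, -1.3], [-1.4, -1.0], [-0.7, 0.1], [-0.7, 0.1]]
```

Request:
{"name": "drive_tool", "arguments": {
  "plan": "-1 -40 0 41 0 0 0;-1 -40 0 41 0 0 0;-1 -40 0 41 0 0 0;-1 -40 0 41 0 0 0;-1 -40 0 41 0 0 0;-1 -40 0 41 0 0 0;-1 -40 0 41 0 0 0;-1 -40 0 41 0 0 0",
  "grip_force": 60
}}

```text
clock: 1.1
tcp_pos: [0.3943, -0.1334, 0.2499]
orientation: [0.571, -0.568, 0.421, -0.418]
wrist_force: [0.6, -0.7, -0.1]
finger_gap: 0.0001
```

Request:
{"name": "drive_tool", "arguments": {
  "plan": "-1 -37 0 40 0 0 0;-1 -37 0 40 0 0 0;-1 -37 0 40 0 0 0;-1 0 0 0 0 -10.7 0;-1 0 0 0 0 -10.7 0;-1 0 0 0 0 -10.7 0;-1 0 0 0 0 -10.7 0;-1 0 0 0 0 -10.7 0"
}}

```text
clock: 2.1
tcp_pos: [0.4773, 0.0195, 0.2476]
orientation: [0.699, -0.696, 0.117, -0.112]
wrist_force: [-0.2, -0.9, 0.6]
finger_gap: 0.0003
```

Request:
{"name": "drive_tool", "arguments": {
  "plan": "-1 0 0 0 0 -10.7 0;-1 0 0 0 0 -10.7 0;-1 0 0 0 0 -10.7 0;-1 0 0 0 0 -10.7 0;-1 0 0 0 0 -10.7 0;-1 0 0 0 0 -10.7 0;-1 0 0 0 0 -10.7 0;-1 0 0 0 0 -10.7 0"
}}

```text
clock: 3.1
tcp_pos: [0.4746, 0.0199, 0.2441]
orientation: [0.593, -0.584, -0.389, 0.394]
wrist_force: [-0.4, -0.2, 1.1]
finger_gap: 0.0001
```

```bash
cat > st.py <<'E'
from h import *
from workcell import monitor
from scipy.spatial.transform import Rotation as Ro
s=monitor.get_state();M=Ro.from_quat(s['orientation'],scalar_first=True).as_matrix()
a=-.1156;x=np.array([np.cos(a),np.sin(a),0]);y=np.array([-np.sin(a),np.cos(a),0])
d=s['tcp_pos']-[.5297,.0023,0]
print(s['clock'],"dock",(d@x*1e3).round(1),(d@y*1e3).round(1),"tipz",(s['tcp_pos'][2]*1e3-22).round(1))
print(M.round(3).tolist(),"zyaw",np.degrees(np.arctan2(M[1,2],M[0,2])).round(2))
print("F dock",(s['wrist_force']@x).round(1),(s['wrist_force']@y).round(1),s['wrist_force'][2].round(1),s['joint_pos'].round(2))
tgt=lambda X,Y,Z:(M.T@(np.array([.5297,.0023,0])+x*X+y*Y+np.array([0,0,Z+.022])-s['tcp_pos'])*1e3).round(1)
E
python3 - <<'E'
from st import *
print(tgt(-.055,0,.06))
E
```

```text
3.1 dock -56.8 11.1 tipz 222.1
[[0.387, -0.013, -0.922], [0.922, 0.007, 0.386], [0.001, -1.0, 0.015]] zyaw 157.26
F dock -0.3 -0.3 1.1 [-0.13  0.13 -0.21  1.24  0.01  0.27]
[-10.4 162.   -7.2]
```

Request:
{"name": "drive_tool", "arguments": {
  "plan": "-1 0 0 0 0 -8 0;-1 0 0 0 -0.8 -8 0;-1 -11 40 -2 0 0 0;-1 0 60 0 0 0 0;-1 0 50 0 0 0 0;-1 0 0 0 0 0 0"
}}

```text
clock: 3.85
tcp_pos: [0.475, 0.0092, 0.0901]
orientation: [0.527, -0.525, -0.474, 0.472]
wrist_force: [-0.1, -0.1, 1.6]
finger_gap: 0.0003
```

```bash
python3 - <<'E'
from st import *
print(tgt(-.055,0,.033))
for n in("scene","top"):
    p,d=cams.read_camera(n);cv2.imwrite(f"pics/{n}1.png",cv2.cvtColor(p,cv2.COLOR_RGB2BGR))
a=cv2.imread("pics/scene1.png")[170:290,205:335];a=cv2.resize(a,None,fx=4,fy=4,interpolation=2)
b=cv2.imread("pics/top1.png")[145:275,235:305];b=cv2.resize(b,(258,480),interpolation=2)
cv2.imwrite("pics/c1.png",np.hstack([a,b]))
E
```

```text
3.85 dock -55.1 0.6 tipz 68.1
[[0.106, 0.001, -0.994], [0.994, 0.004, 0.106], [0.004, -1.0, -0.0]] zyaw 173.91
F dock -0.1 -0.1 1.6 [-0.15  0.24 -0.48  0.85  0.   -0.05]
[-0.7 35.1 -0.1]
```

View pics/c1.png

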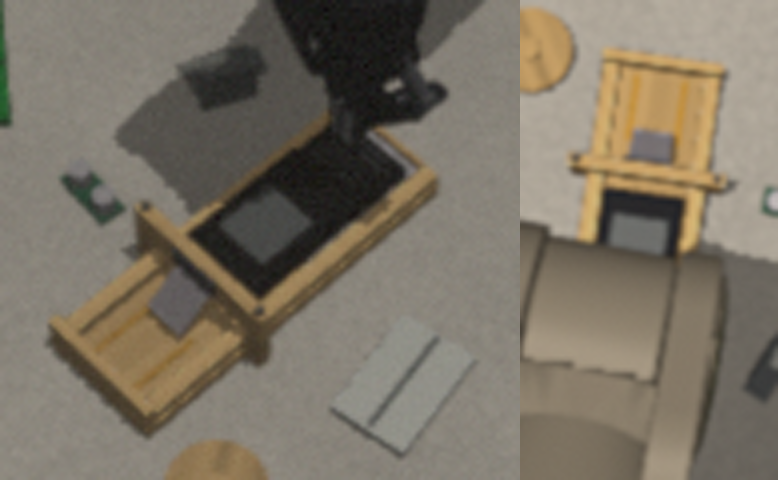

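The closed fingertips are over the rear of the pack, at about (345,130) in the left picture. Now I'll go down to contact.

Request:
{"name": "drive_tool", "arguments": {
  "plan": "-1 0 20 0 0 0 0;-1 0 12 0 0 0 0;-1 0 4 0 0 0 0;-1 0 3 0 0 0 0"
}}

```text
clock: 4.45
tcp_pos: [0.486, 0.008, 0.0619]
orientation: [-0.521, 0.531, 0.479, -0.467]
wrist_force: [-0.2, 0.0, 0.3]
finger_gap: 0.0002
```

```bash
python3 st.py
```

```text
4.45 dock -44.1 0.6 tipz 39.9
[[0.105, 0.022, -0.994], [0.994, 0.001, 0.105], [0.003, -1.0, -0.022]] zyaw 173.95
F dock -0.2 0.0 0.3 [-0.15  0.28 -0.51  0.76  0.   -0.05]
```

Request:
{"name": "drive_tool", "arguments": {
  "plan": "-1 0 -3 11 1.3 0 0;-1 0 0 0 0 0 0"
}}

```text
clock: 4.7
tcp_pos: [0.4746, 0.0092, 0.0657]
orientation: [0.527, -0.525, -0.474, 0.472]
wrist_force: [1.1, -0.3, 0.3]
finger_gap: -0.0
```

```bash
python3 st.py
```

```text
4.7 dock -55.6 0.5 tipz 43.7
[[0.105, -0.001, -0.994], [0.994, 0.004, 0.105], [0.003, -1.0, 0.001]] zyaw 173.95
F dock 1.1 -0.1 0.3 [-0.15  0.27 -0.51  0.79  0.   -0.05]
```

Good. I'll go down in smaller steps and check for drift.

Request:
{"name": "drive_tool", "arguments": {
  "plan": "-1 0 8 0 0 0 0;-1 0 0 0 0 0 0"
}}

```text
clock: 4.95
tcp_pos: [0.4747, 0.0092, 0.0575]
orientation: [0.527, -0.525, -0.474, 0.472]
wrist_force: [0.2, 1.0, 0.6]
finger_gap: -0.0001
```

```bash
python3 st.py
```

```text
4.95 dock -55.4 0.5 tipz 35.5
[[0.105, -0.0, -0.994], [0.994, 0.003, 0.105], [0.003, -1.0, 0.001]] zyaw 173.95
F dock 0.1 1.1 0.6 [-0.15  0.28 -0.52  0.77  0.   -0.05]
```

Request:
{"name": "drive_tool", "arguments": {
  "plan": "-1 0 4 0 0 0 0;-1 0 0 0 0 0 0"
}}

```text
clock: 5.2
tcp_pos: [0.475, 0.0091, 0.0533]
orientation: [0.527, -0.525, -0.474, 0.472]
wrist_force: [-0.8, 0.1, 1.8]
finger_gap: -0.0001
```

Request:
{"name": "drive_tool", "arguments": {
  "plan": "-1 0 5 0 0 0 0;-1 0 3 0 0 0 0"
}}

```text
clock: 5.45
tcp_pos: [0.4752, 0.0091, 0.0459]
orientation: [0.526, -0.525, -0.474, 0.472]
wrist_force: [-8.2, 1.0, 33.9]
finger_gap: -0.0001
```

```bash
python3 st.py
```

```text
5.45 dock -54.9 0.5 tipz 23.9
[[0.105, 0.001, -0.994], [0.994, 0.003, 0.105], [0.003, -1.0, -0.0]] zyaw 173.95
F dock -8.3 0.1 33.9 [-0.15  0.3  -0.53  0.74  0.   -0.05]
```

Pressed fully down: the tip is 23.9 mm up and the force is 34 N. Next I'll slide forward along tool −z while still pressing.

Request:
{"name": "drive_tool", "arguments": {
  "plan": "-1 0 2 -6 0 0 0;-1 0 2 -6 0 0 0"
}}

```text
clock: 5.7
tcp_pos: [0.4758, 0.0091, 0.0458]
orientation: [0.531, -0.52, -0.469, 0.477]
wrist_force: [-22.9, 0.5, 46.9]
finger_gap: 0.0003
```

```bash
python3 st.py
```

```text
5.7 dock -54.3 0.6 tipz 23.8
[[0.105, -0.019, -0.994], [0.994, 0.003, 0.105], [0.001, -1.0, 0.019]] zyaw 173.99
F dock -22.8 -2.2 46.9 [-0.15  0.31 -0.51  0.77  0.   -0.05]
```

Request:
{"name": "drive_tool", "arguments": {
  "plan": "-1 0 1 -12 -1 0 0;-1 0 1 -12 0 0 0"
}}

```text
clock: 5.95
tcp_pos: [0.4891, 0.0082, 0.046]
orientation: [0.531, -0.52, -0.469, 0.478]
wrist_force: [-14.4, 1.4, 25.7]
finger_gap: 0.0
```

```bash
python3 st.py
```

```text
5.95 dock -41.0 1.1 tipz 24.0
[[0.104, -0.019, -0.994], [0.995, 0.003, 0.104], [0.001, -1.0, 0.019]] zyaw 174.02
F dock -14.4 -0.3 25.7 [-0.15  0.33 -0.48  0.78 -0.   -0.04]
```

Request:
{"name": "drive_tool", "arguments": {
  "plan": "-1 0 1 -12 -1 0 0;-1 0 1 -12 0 0 0"
}}

```text
clock: 6.2
tcp_pos: [0.5031, 0.0071, 0.046]
orientation: [0.53, -0.52, -0.469, 0.478]
wrist_force: [-15.1, 1.4, 27.0]
finger_gap: 0.0
```

```bash
python3 st.py; python3 - <<'E'
from h import *
p,d=cams.read_camera("scene");cv2.imwrite("pics/s2.png",cv2.resize(cv2.cvtColor(p,cv2.COLOR_RGB2BGR)[170:290,205:335],None,fx=5,fy=5,interpolation=2))
E
```

```text
6.2 dock -27.0 1.7 tipz 24.0
[[0.103, -0.019, -0.994], [0.995, 0.002, 0.103], [-0.0, -1.0, 0.019]] zyaw 174.06
F dock -15.2 -0.3 27.0 [-0.15  0.35 -0.45  0.79 -0.   -0.04]
```

View pics/s2.png

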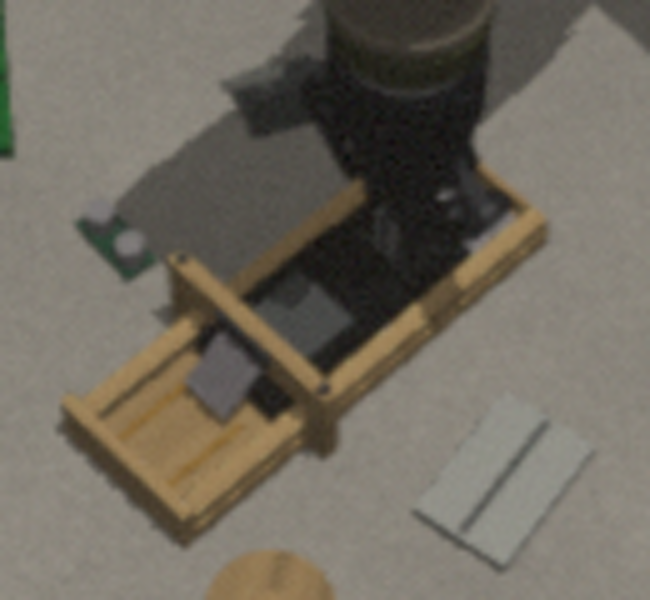

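The pack's nose now shows beyond the bridge, at about (265,410). I'll keep going.

Request:
{"name": "drive_tool", "arguments": {
  "plan": "-1 -0.5 1 -12 -1 0.3 0;-1 -0.5 1 -12 -0.5 0.3 0;-1 -0.5 1 -12 -0.5 0 0;-1 -0.5 1 -12 -0.5 0 0"
}}

```text
clock: 6.75
tcp_pos: [0.5185, 0.0054, 0.0458]
orientation: [0.536, -0.518, -0.463, 0.479]
wrist_force: [-31.6, 3.7, 46.9]
finger_gap: -0.0002
```

```bash
python3 st.py
```

```text
6.75 dock -11.5 1.8 tipz 23.8
[[0.111, -0.033, -0.993], [0.994, 0.004, 0.111], [0.0, -0.999, 0.033]] zyaw 173.6
F dock -31.8 0.0 46.9 [-0.14  0.39 -0.39  0.82 -0.   -0.03]
```

The nose has reached the leaf and the press is a bit high. I'll press less and push more.

Request:
{"name": "drive_tool", "arguments": {
  "plan": "-1 -0.5 0 -16 -1 0 0;-1 -0.5 0 -16 -1 0 0"
}}

```text
clock: 7.0
tcp_pos: [0.5349, 0.0034, 0.0459]
orientation: [0.533, -0.52, -0.466, 0.478]
wrist_force: [-25.9, 3.3, 32.3]
finger_gap: 0.0002
```

```bash
python3 st.py
```

```text
7.0 dock 5.1 1.7 tipz 23.9
[[0.11, -0.025, -0.994], [0.994, 0.003, 0.11], [0.0, -1.0, 0.025]] zyaw 173.67
F dock -26.1 0.3 32.3 [-0.14  0.41 -0.36  0.83 -0.   -0.03]
```

Request:
{"name": "drive_tool", "arguments": {
  "plan": "-1 -0.5 0 -16 -1 0 0;-1 -0.5 0.5 -16 -1 0 0"
}}

```text
clock: 7.25
tcp_pos: [0.5502, 0.0017, 0.0459]
orientation: [0.532, -0.521, -0.467, 0.477]
wrist_force: [-27.2, 3.0, 37.5]
finger_gap: 0.0001
```

```bash
python3 st.py
```

```text
7.25 dock 20.4 1.8 tipz 23.9
[[0.109, -0.02, -0.994], [0.994, 0.002, 0.109], [0.0, -1.0, 0.02]] zyaw 173.75
F dock -27.3 -0.2 37.5 [-0.14  0.43 -0.32  0.84 -0.   -0.03]
```

Request:
{"name": "drive_tool", "arguments": {
  "plan": "-1 -0.5 0 -16 -1 0 0;-1 -0.5 0 -14 -0.5 0 0"
}}

```text
clock: 7.5
tcp_pos: [0.5661, -0.0001, 0.046]
orientation: [0.531, -0.521, -0.468, 0.477]
wrist_force: [-18.5, 2.0, 21.4]
finger_gap: 0.0004
```

```bash
python3 st.py; python3 - <<'E'
from h import *
p,d=cams.read_camera("scene");cv2.imwrite("pics/s3.png",cv2.resize(cv2.cvtColor(p,cv2.COLOR_RGB2BGR)[170:290,205:335],None,fx=5,fy=5,interpolation=2))
E
```

```text
7.5 dock 36.4 1.8 tipz 24.0
[[0.108, -0.019, -0.994], [0.994, 0.002, 0.108], [0.0, -1.0, 0.019]] zyaw 173.81
F dock -18.6 -0.1 21.4 [-0.14  0.46 -0.28  0.85 -0.   -0.03]
```

View pics/s3.png

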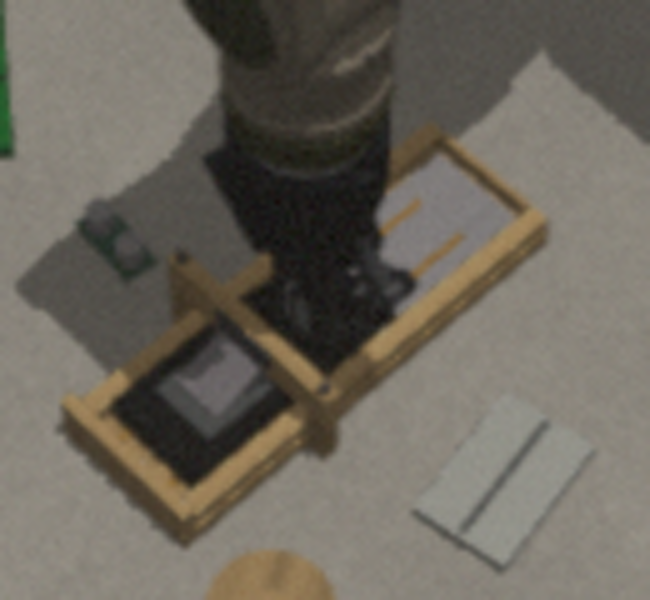

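The nose is about 10 mm short of the stop, with the sprung plate showing behind. I'll push the rest.

Request:
{"name": "drive_tool", "arguments": {
  "plan": "-1 -0.5 0 -12 -0.5 0 0;-1 -0.5 0 -12 -0.5 0 0"
}}

```text
clock: 7.8
tcp_pos: [0.5781, -0.0016, 0.046]
orientation: [0.532, -0.52, -0.467, 0.478]
wrist_force: [-17.8, 2.8, 23.0]
finger_gap: -0.0001
```

```bash
python3 st.py
```

```text
7.8 dock 48.5 1.7 tipz 24.0
[[0.107, -0.024, -0.994], [0.994, 0.003, 0.107], [0.001, -1.0, 0.024]] zyaw 173.86
F dock -18.0 0.7 23.0 [-0.14  0.48 -0.24  0.87 -0.   -0.03]
```

Request:
{"name": "drive_tool", "arguments": {
  "plan": "-1 -0.5 0 -10 -0.5 0 0;-1 -0.5 0 -10 -0.5 0 0"
}}

```text
clock: 8.05
tcp_pos: [0.5786, -0.0016, 0.046]
orientation: [0.537, -0.514, -0.463, 0.483]
wrist_force: [-26.6, 2.6, 31.5]
finger_gap: 0.0002
```

```bash
python3 st.py; python3 - <<'E'
from h import *
p,d=cams.read_camera("scene");cv2.imwrite("pics/s4.png",cv2.resize(cv2.cvtColor(p,cv2.COLOR_RGB2BGR)[170:290,205:335],None,fx=5,fy=5,interpolation=2))
E
```

```text
8.05 dock 49.0 1.7 tipz 24.0
[[0.106, -0.042, -0.993], [0.994, 0.005, 0.106], [0.001, -0.999, 0.043]] zyaw 173.93
F dock -26.8 -0.5 31.5 [-0.14  0.49 -0.22  0.9  -0.   -0.04]
```

View pics/s4.png

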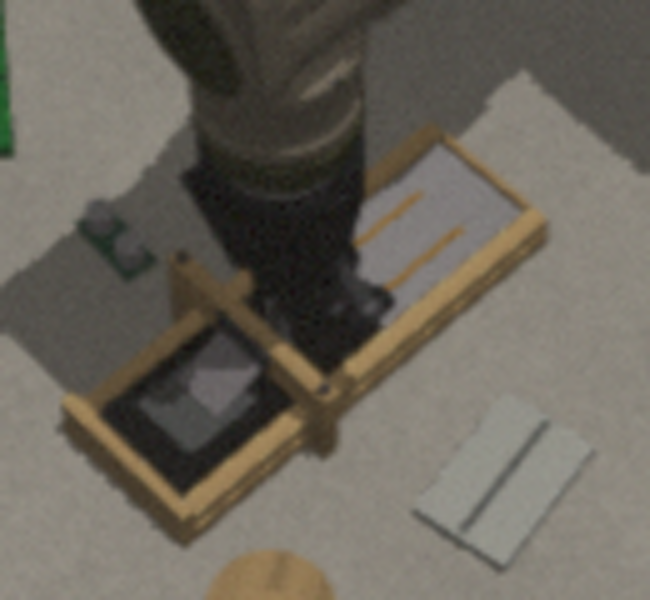

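It has stalled where home is expected. I'll give one firmer push with less press to be sure it is seated.

Request:
{"name": "drive_tool", "arguments": {
  "plan": "-1 -0.5 -0.8 -16 -1.5 0 0;-1 0 -0.8 -16 -1 0 0"
}}

```text
clock: 8.35
tcp_pos: [0.5791, -0.0016, 0.0461]
orientation: [0.54, -0.51, -0.459, 0.487]
wrist_force: [-40.7, 1.1, 41.0]
finger_gap: -0.0001
```

```bash
python3 st.py
```

```text
8.35 dock 49.5 1.8 tipz 24.1
[[0.105, -0.058, -0.993], [0.995, 0.005, 0.104], [-0.002, -0.998, 0.058]] zyaw 174.0
F dock -40.5 -3.6 41.0 [-0.14  0.5  -0.2   0.92 -0.   -0.03]
```

Request:
{"name": "drive_tool", "arguments": {
  "plan": "-1 0 -3 1.5 0 0 0;-1 0 -10 2 0 0 0;-1 0 -30 4 0 0 0;-1 0 -50 10 -2 0 0;-1 0 -50 20 0 0 0;-1 0 -20 60 0 0 0;-1 0 0 60 0 0 0;-1 0 0 0 0 0 0"
}}

```text
clock: 9.35
tcp_pos: [0.43, 0.0141, 0.219]
orientation: [0.529, -0.522, -0.469, 0.477]
wrist_force: [1.2, -0.3, -0.1]
finger_gap: 0.0001
```

Request:
{"name": "drive_tool", "arguments": {
  "plan": "-1 -60 0 0 0 0 0;-1 -60 0 0 0 0 0;-1 -60 0 0 0 0 0;-1 -60 0 0 0 0 0;-1 -50 0 0 0 0 0;-1 0 0 0 0 0 0"
}}

```text
clock: 10.1
tcp_pos: [0.4102, -0.2884, 0.2237]
orientation: [-0.52, 0.528, 0.474, -0.476]
wrist_force: [-0.3, 0.9, 1.3]
finger_gap: 0.0002
```

```bash
python3 st.py; python3 - <<'E'
from h import *
for n,b in(("scene",(170,290,205,335)),("top",(145,270,215,335))):
    p,d=cams.read_camera(n);q=cv2.cvtColor(p,cv2.COLOR_RGB2BGR);cv2.imwrite(f"pics/{n}5.png",q)
    cv2.imwrite(f"pics/{n}5c.png",cv2.resize(q[b[0]:b[1],b[2]:b[3]],None,fx=4.8,fy=4.8,interpolation=2))
    x0=np.load(f"pics/{n}0.npz")
    a=-.1156
    L=lambda X,Y,Z:(.5297+np.cos(a)*X-np.sin(a)*Y,.0023+np.sin(a)*X+np.cos(a)*Y,Z)
    for nm,X,Z in(("plate",-.06,.02),("plate",-.03,.02),("padrear",.03,.024),("body",.063,.03),("front",.13,.03)):
        uv=px(n,[L(X,0,Z)])[0].round().astype(int)
        dd=d[uv[1]-1:uv[1]+2,uv[0]-1:uv[0]+2];z=np.median(dd[dd>0])
        c=cams.calibration(n);w0=w(n,*uv.astype(float),0.);ray=w0-(-c['R'].T@c['t']);o=-c['R'].T@c['t']
        k=z/(c['R']@ray)[2];print(n,nm,X,"height",(o+k*ray)[2].round(4),"exp",Z)
E
```

```text
10.1 dock -85.1 -302.6 tipz 201.7
[[0.099, 0.005, -0.995], [0.995, -0.01, 0.099], [-0.01, -1.0, -0.006]] zyaw 174.33
F dock -0.4 0.9 1.3 [-0.77  0.17 -0.21  1.18 -0.   -0.67]
scene plate -0.06 height 0.0215 exp 0.02
scene plate -0.03 height 0.0227 exp 0.02
scene padrear 0.03 height 0.027 exp 0.024
scene body 0.063 height 0.0628 exp 0.03
scene front 0.13 height 0.0337 exp 0.03
top plate -0.06 height 0.0207 exp 0.02
top plate -0.03 height 0.0208 exp 0.02
top padrear 0.03 height 0.0242 exp 0.024
top body 0.063 height 0.0301 exp 0.03
top front 0.13 height 0.0314 exp 0.03
```

View pics/scene5c.png

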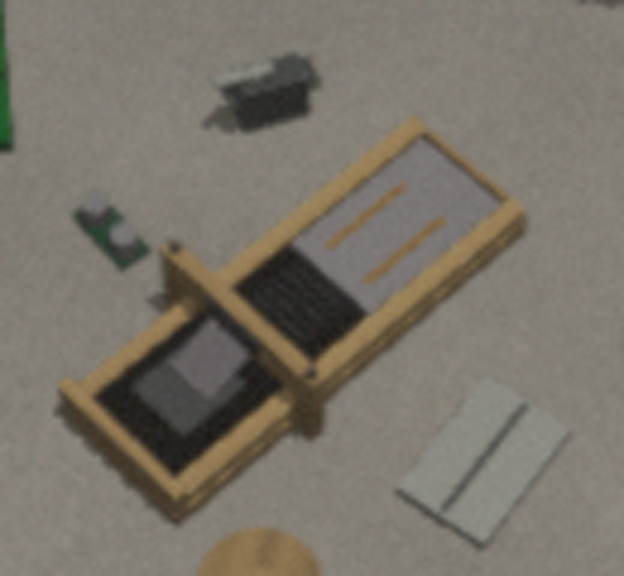

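View pics/top5c.png

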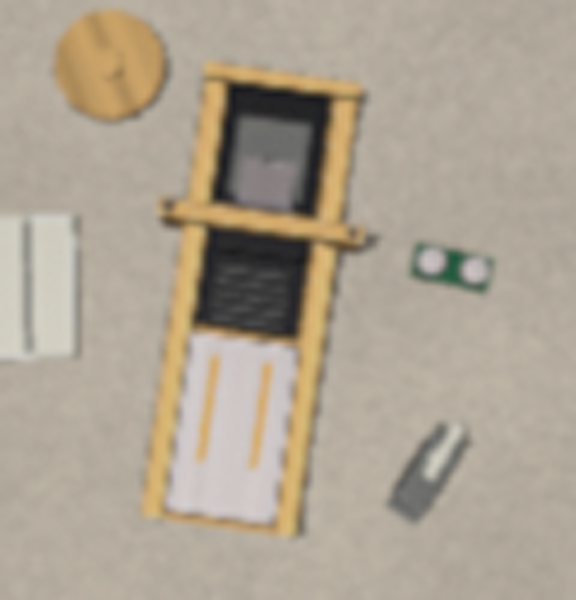

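The pack's nose is at the end stop (top crop, y≈85). The plate is up behind it at about 20.7 mm, the pack's body top is at 30 mm, and the neighbouring objects haven't moved.

```bash
python3 -c "
from workcell import job;print(job.hand_in())"
```

```text
the job is handed in; nothing more can be done
None
```

The battery pack is loaded and home in the dock, and I handed the job in at about 10 s. With the fingers shut, I pressed the thumb pad down to the floor with about 34 N. Keeping it down, I slid the pack under the bridge and the leaf until it stalled against the end stop. A final push of about 40 N moved it less than 1 mm more. I then lifted the fingers clear and moved the arm aside.

- **Pack:** in the last pictures its nose is at the end stop with no gap to be seen. In the top camera its body top is 30 mm above the table and its thumb pad 24 mm, which are the home heights.
- **Sprung plate:** it is up behind the pack, measured at 20.7 mm against 20 mm nominal.
- **Other objects:** the breadboard, sonar, servo and wheel look unmoved. I did not check the objects farther away in the last pictures, but the arm stayed well above the table away from the dock.
- **Checks that disagreed:** the scene camera's heights read about 1.5 to 4 mm high. One of its points, 63 mm, fell on the bridge instead of the pack.
- **During the run:** the tool drifted about 11 mm forwards on the first approach, while still above the pack; I corrected it before pressing. The first slide attempt stuck under too much press, so I eased off and pushed harder. The wrist force stayed under about 60 N in all the readings I took.

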